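# Push two sheet blanks out over the filing ledge

## Task

Get both metal blanks ready for filing: push each one along the low wooden ledge with the fingertips until it sticks out over the ledge's dark steel edge as far as its own painted stripe, so that the steel edge runs beneath the stripe (blue on the aluminium blank, red on the brass one), roughly square to the edge. Only push or slide them, never pick them up or let one tip off; leave the things lying around the ledge where they are.

Things in the scene. Friction and masses are not known exactly. Their poses are not given: they have to be found in the camera images.
- ledge: low dark-brown wooden filing ledge fixed to the bench, 250 mm wide (its x) by 260 mm long (its y) by 40 mm high, flat top without rims. Origin: centre of its underside; the top is at z = 40 mm. The working edge, a flush dark steel nosing, is its -y end (at y = -130 mm in its frame), roughly on the robot's right; the two blanks lie side by side across its x (either one may be the nearer), about 40 mm apart, and have to be pushed along its -y by 45 to 110 mm
- ledge_edge (a point): middle of the upper corner of the steel working edge, 40 mm above the bench; axes as the ledge's: -y points outwards over the edge, x runs along the edge
- alu_blank: silver aluminium flat sheet blank, 80 mm wide (its x) by 130 mm long (its y) by 6 mm thick, 0.2 kg before variation, loose, lying flat on the ledge. Origin: centre of its underside. Its -y end is the leading end, towards the ledge's steel edge; its +y end is the rear end. A blue stripe, 20 mm wide, crosses it from 20 to 40 mm from the leading end
- alu_stripe (a point): centre of the blue stripe on the aluminium blank, on its upper face, 30 mm from the leading end and 100 mm from the rear end; axes as the blank's
- brass_blank: yellow brass flat sheet blank, 80 mm wide (its x) by 130 mm long (its y) by 6 mm thick, 0.2 kg before variation, loose, lying flat on the ledge. Origin: centre of its underside. Its -y end is the leading end, towards the ledge's steel edge; its +y end is the rear end. A red stripe, 20 mm wide, crosses it from 35 to 55 mm from the leading end
- brass_stripe (a point): centre of the red stripe on the brass blank, on its upper face, 45 mm from the leading end and 85 mm from the rear end; axes as the blank's
- sanding_block: bystander: black hand sanding block, 66 x 122 x 35 mm, loose on the bench to the right of the ledge; origin at the centre of its underside
- wood_block: bystander: wooden packing block, 50 x 110 x 38 mm, loose on the bench to the right of the ledge; origin at the centre of its underside. Farther right (y below -0.41, x 0.25 to 0.58) a grey drawer cabinet, 240 mm high, is fixed to the bench: pass over it
- dust_brush: bystander: dust brush with a red handle, 54 x 221 x 16 mm, loose on the bench to the left of and behind the ledge; origin at the centre of its underside

How it is judged:
By the outcome, as a careful person would: the job done as asked, in the order asked, and still so for the second after the job is handed in, with the robot touching nothing.
It also fails if it takes over 54 s, if anything falls off the work surface, if the arm or the gripper's body presses on something with over 40 N, if the wrist force passes 120 N, or if a joint passes its speed limit or range.

## Robot

A 6-joint arm with a two-finger parallel gripper is mounted at the origin on the work surface; the furniture and walls round the work are solid. World frame = base frame: x ahead of the robot, y to its left, z up, the work surface at z = 0. Lengths are in mm, angles in rad, forces in N, time in s.
With the tool pointing down it reaches from about 300 to 875 mm from the base axis. Payload 6.4 kg.
Tool frame: the origin (TCP) lies where the fingers leave the gripper's body, on its centre line; the fingertips stand 64 mm ahead of it and the grasp point (between the pads) lies 45 mm ahead of it; z points along the fingers, y is the direction in which the jaws open and shut (so a half turn about z gives the same grasp; the last joint's range is limited). The gripper opens to 88 mm and grips with 3 to 60 N. Pads are 18 mm wide; open, the fingers measure 123 mm over their backs; the gripper's body (75 mm by 187 mm) begins 45 mm behind the grasp point.
Start: joints at [-1.379, 0.181, 1.607, -0, 1.354, -0.206], TCP at [222.767, -530.11, 302.714] pointing down, gripper open.
Joint ranges: [-2.99, 2.99], [-0.89, 2.07], [0.3, 2.58], [-1.14, 4.28], [0, 2.63], [-3.12, 3.12]. Speed limits (rad/s): [2.57, 2.57, 3.01, 3.14, 3.14, 3.14].

## Interface

Orientations are given as a unit quaternion [w, x, y, z].
In Python, from bench import * gives the robot as it stands. The module is installed in compiled form; this text tells all that it offers.
- The arm moves only by the shell command python3 -m jog 'ROWS' [FORCE]. ROWS is JSON, a list of rows, each a list of 7 numbers: the shift along the world's x, y, z in units of 30 mm (1.0 is 30 mm), then the turn, a rotation vector about the world's x, y, z in units of 6 degrees (1.0 is 6 degrees), then the opening, from 0 (shut) to 1 (fully open). A call has 1 to 12 rows; each row shifts and turns the commanded pose from where the row before left it; what a row does not reach is not made up. A row lasts 1/12 s, in which the tool goes at most 41.7 mm and 7.16 degrees, less where a joint would pass 70% of its speed; a pose out of reach is approached as far as the arm can. A call is refused whole if a number of a shift passes 1 or a number of a turn 1, either way. A call with a gripper value outside its range is refused whole. The fingers move at their own pace and stop on an object; FORCE is the grip in N (left out, the last holds). Time passes only in rows, so rows that do not move let the fingers close. It gives the time, the measured TCP pose, the force and the opening at its end, in the units of the state.
- get_obs(): the state, without advancing time (a new reading comes with each control period).
- camera(name): name is "side" or "top"; returns a dict with "frame" (480x640x3 uint8, blue, green, red), "range_z" (480x640 float32, mm along the optical axis (not along the pixel's ray), 0 where there is no reading), "fx", "fy", "cx", "cy" (pixels), "position" and "attitude" of the camera in the world. Camera axes: x right, y up, looking along -z (the intrinsics and any distortion apply to the point x, -y, -z); pixel columns grow to the right and rows downward; lengths in mm; the calibration is good to about 2 mm. A picture is of the moment at which its call begins.
- close_job(): hands the job in, once; it reports no verdict.
The state is a dict: "clock": time; "qpos": joint angles; "qvel": joint speeds; "tau": joint torques, N m; "ee_pos": TCP position; "tcp_rot": TCP orientation; "contact_force": force on the tool from outside, world axes, zero at the start; "torque": the same for the moment, N m; "grip_width": opening from 0.0 (shut) to 1.0 (fully open).
Only numpy, scipy, OpenCV 4.12 (cv2) and the standard library are available. Lean on these libraries where they do the work, as an engineer would, in place of code of your own. Each camera call takes 0.05 s, during which the arm holds its last target.

## Working session

There is one attempt and no reset: what is moved stays moved. The work goes in short steps, Python scripts to look and compute and a shell command to move; the robot and the scene stay as the last step left them, time stands still between calls to the robot, and variables do not carry over. Pictures are saved under pics/ and viewed, and the job is handed in when it is done.

```bash
mkdir -p pics; python3 - <<'E'
from bench import *
import cv2,numpy as np
o=get_obs()
for k in o: print(k,np.round(o[k],3))
for n in("side","top"):
    c=camera(n); cv2.imwrite(f"pics/{n}0.png",c["frame"]); np.savez(f"{n}0.npz",**c)
    print(n,{k:v for k,v in c.items() if k not in("frame","range_z")})
E
```

```text
clock 0.0
qpos [-1.379  0.182  1.608 -0.     1.354 -0.206]
qvel [ 0.001 -0.     0.     0.002 -0.     0.002]
tau [ 1.0000e-03 -4.3387e+01 -3.4185e+01  7.0000e-02  3.9000e-02 -0.0000e+00]
ee_pos [ 222.675 -529.681  301.839]
tcp_rot [-0.001  0.98   0.198  0.   ]
contact_force [0.682 1.467 0.382]
torque [-0.026  0.007 -0.014]
grip_width 0.998
side {'fx': 460.7265771953862, 'fy': 460.7265771953862, 'cx': 324.5764670841305, 'cy': 233.62781184715612, 'position': array([673.6943522 , 722.22440111, 794.43674953]), 'attitude': array([0.08471649, 0.02798441, 0.36427904, 0.92700635])}
top {'fx': 551.066364904633, 'fy': 551.066364904633, 'cx': 324.0607274233679, 'cy': 237.41729277488744, 'position': array([ 461.23332806,   68.94053474, 1256.57596181]), 'attitude': array([ 0.71696326,  0.02073293, -0.02865322, -0.6962132 ])}
```

View pics/side0.png

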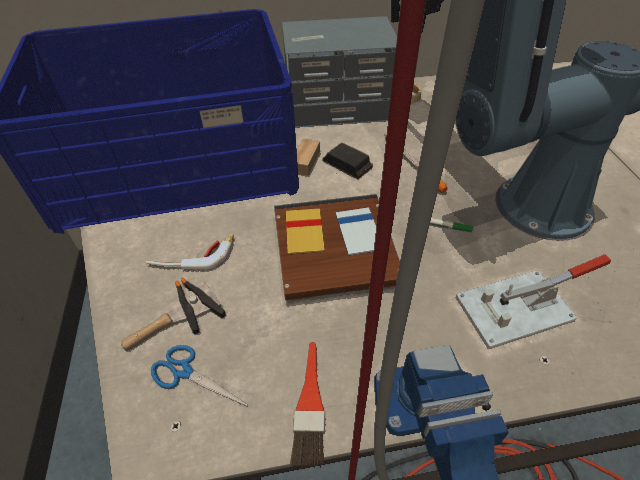

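View pics/top0.png

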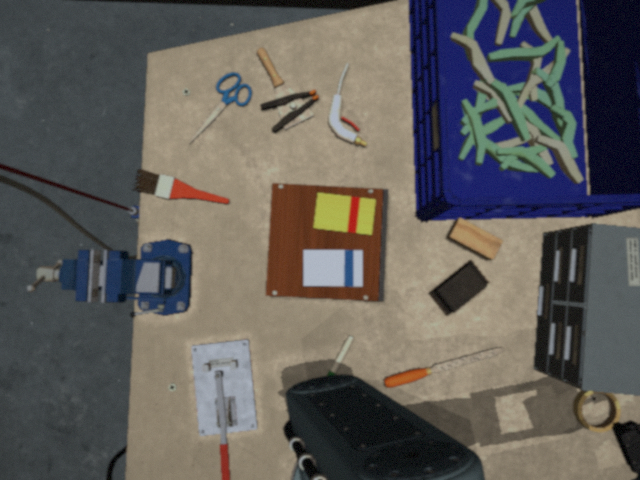

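Top view: the ledge spans about (267–387, 183–300), with the steel edge on the right at column ~385. Brass is at (314–376, 193–236) with its red stripe at column ~354. Aluminium is at (303–364, 248–288) with its blue stripe at column ~348. Next I'll measure them.

```bash
cat > h.py <<'E'
import cv2,numpy as np
from scipy.spatial.transform import Rotation as R
def ray(c,uv,z):
    uv=np.atleast_2d(np.asarray(uv,float)); q=np.asarray(c["attitude"])
    M=R.from_quat(q,scalar_first=True).as_matrix()
    d=np.c_[(uv[:,0]-c["cx"])/c["fx"],-(uv[:,1]-c["cy"])/c["fy"],-np.ones(len(uv))]@M.T
    p=np.asarray(c["position"]); return p+d*((z-p[2])/d[:,2])[:,None]
def depthz(c,m):
    v,u=np.nonzero(m); r=c["range_z"][v,u]; ok=r>0;u,v,r=u[ok],v[ok],r[ok]
    M=R.from_quat(np.asarray(c["attitude"]),scalar_first=True).as_matrix()
    d=np.c_[(u-c["cx"])/c["fx"],-(v-c["cy"])/c["fy"],-np.ones(len(u))]*r[:,None]
    return np.median((d@M.T+c["position"])[:,2])
def big(m):
    n,l,s,_=cv2.connectedComponentsWithStats(m.astype(np.uint8)); 
    return l==1+np.argmax(s[1:,4])
def masks(c,roi):
    f=c["frame"]; h=cv2.cvtColor(f,cv2.COLOR_BGR2HSV).astype(int); H,S,V=h[...,0],h[...,1],h[...,2]
    r=np.zeros(H.shape,bool); x0,x1,y0,y1=roi; r[y0:y1,x0:x1]=1
    return dict(brass=big(r&(H>18)&(H<36)&(S>120)&(V>110)), red=big(r&((H<8)|(H>172))&(S>150)&(V>150)),
      blue=big(r&(H>98)&(H<118)&(S>110)&(V>80)), alu=big(r&(S<45)&(V>150)))
def rect(c,m,z):
    cn=max(cv2.findContours(m.astype(np.uint8),cv2.RETR_EXTERNAL,cv2.CHAIN_APPROX_NONE)[0],key=cv2.contourArea)[:,0]
    P=ray(c,cn,z)[:,:2].astype(np.float32)
    (x,y),(w,h),a=cv2.minAreaRect(P); return np.round([x,y,w,h,a],2),P
E
python3 - <<'E'
from h import *
for n,roi in(("top",(260,400,170,310)),("side",(265,400,190,310))):
    c=dict(np.load(n+"0.npz")); m=masks(c,roi)
    for k in m: print(n,k,m[k].sum(),"z",depthz(c,m[k]).round(1),rect(c,m[k],46)[0])
    for a,b in(("brass","red"),("alu","blue")):
        mm=cv2.morphologyEx((m[a]|m[b]|0).astype(np.uint8),cv2.MORPH_CLOSE,np.ones((3,3)))
        print(n,a,"all",rect(c,mm,46)[0])
    if n=="top":
        f=cv2.resize(c["frame"][170:315,255:455],None,fx=4,fy=4,interpolation=cv2.INTER_CUBIC); cv2.imwrite("pics/topz.png",f)
    else:
        f=cv2.resize(c["frame"][185:305,260:460],None,fx=4,fy=4,interpolation=cv2.INTER_CUBIC); cv2.imwrite("pics/sidez.png",f)
E
```

```text
top brass 1308 z 46.7 [603.56  42.08  77.69  83.59  84.65]
top red 231 z 47.1 [599.35  -6.27  14.67  77.81  85.12]
top blue 235 z 47.5 [480.55   1.03  74.56  15.38   1.46]
top alu 1440 z 47.0 [480.03  55.88  76.71  85.76   1.69]
top brass all [602.76  33.47  94.99  83.55  84.58]
top alu all [480.35  46.03  76.72 105.52   1.65]
side brass 916 z 44.9 [603.3   44.22  75.97  79.15  84.88]
side red 193 z 45.1 [599.17  -4.59  18.63  77.69  85.85]
side blue 188 z 45.1 [480.91   3.38  78.08  17.46   1.13]
side alu 946 z 45.0 [480.21  58.03  78.48  89.36   1.05]
side brass all [602.42  34.37  95.75  79.15  84.88]
side alu all [480.33  48.66  78.58 108.1    1.05]
```

View pics/topz.png

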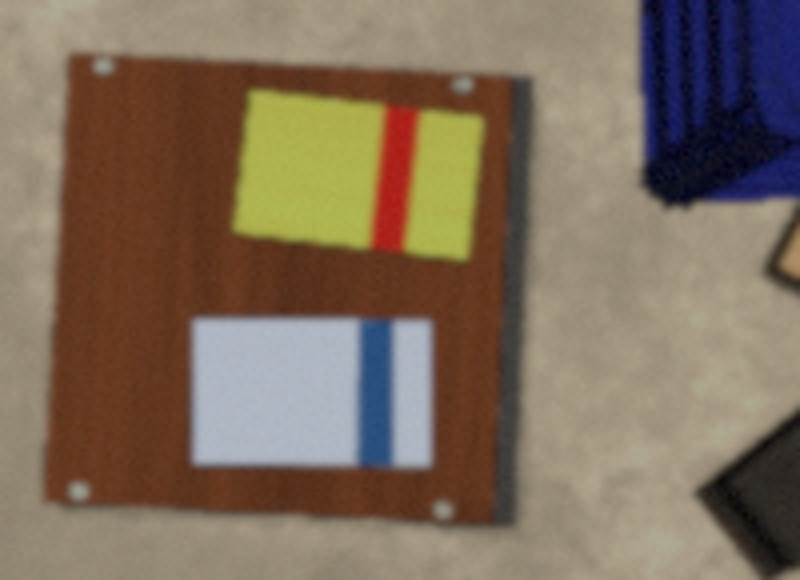

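View pics/sidez.png

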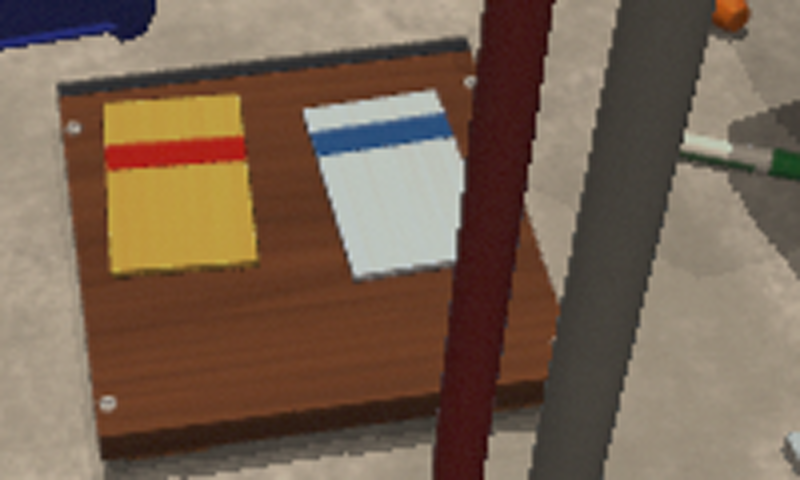

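```bash
cat >> h.py <<'E'
def steel(c,name):
    g=cv2.GaussianBlur(cv2.cvtColor(c["frame"],cv2.COLOR_BGR2GRAY).astype(np.float32),(3,3),0)
    pts=[]
    if name=="top":
        for v in range(195,297):
            d=np.diff(g[v,378:396]); i=np.argmax(d)
            if 0<i<len(d)-1:
                a,b,e=d[i-1:i+2]; pts.append((378+i+.5+.5*(a-e)/(a-2*b+e),v))
    else:
        for u in range(285,372):
            d=-np.diff(g[188:214,u]); i=np.argmax(d)
            if 0<i<len(d)-1:
                a,b,e=d[i-1:i+2]; pts.append((u,188+i+.5+.5*(a-e)/(a-2*b+e)))
    P=ray(c,pts,40)[:,:2].astype(np.float32)
    vx,vy,x0,y0=cv2.fitLine(P,cv2.DIST_HUBER,0,.01,.01)[:,0]
    if vx<0: vx,vy=-vx,-vy
    res=(P-[x0,y0])@[-vy,vx]
    return np.array([x0,y0]),np.array([vx,vy]),np.std(res),P
E
python3 - <<'E'
from h import *
for n,roi in(("top",(260,400,170,310)),("side",(265,400,190,310))):
    c=dict(np.load(n+"0.npz")); p,d,s,P=steel(c,n)
    nrm=np.array([-d[1],d[0]]) # inward (+y)
    print(n,p.round(1),"ang deg",np.degrees(np.arctan2(d[1],d[0])).round(2),"y at x=480,600",[(p[1]+(x-p[0])*d[1]/d[0]).round(1) for x in(480,600)],"res",s.round(2))
    m=masks(c,roi)
    for k,z in(("red",46),("blue",46)):
        v,u=np.nonzero(m[k]); q=ray(c,np.c_[u,v],z)[:,:2].mean(0); print(k,q.round(1),"dist inside edge",((q-p)@nrm).round(1))
    k=rect(c,m["brass"]|m["red"],46); 
    if n=="top":
        f=c["frame"]; h=cv2.cvtColor(f,cv2.COLOR_BGR2HSV)
        mm=np.zeros(f.shape[:2],bool); mm[170:310,260:400]=1
        br=mm&(h[...,2]<150)&(h[...,1]>120)&((h[...,0]<14))
        for a in("brass","alu"):
            w=cv2.morphologyEx((mm&((h[...,0]>18)&(h[...,0]<36)&(h[...,1]>120)&(h[...,2]>110)|m["red"]) if a=="brass" else mm&((h[...,1]<70)&(h[...,2]>130)|m["blue"])).astype(np.uint8),cv2.MORPH_CLOSE,np.ones((3,3)))
            w=big(w); print(a,rect(c,w,46)[0])
E
```

```text
top [543.4 -80.8] ang deg -1.33 y at x=480,600 [np.float32(-79.3), np.float32(-82.1)] res 0.44
red [599.9  -6.4] dist inside edge 75.7
blue [479.1   1.4] dist inside edge 80.7
brass [601.01  13.83 134.62  83.77  85.  ]
alu [543.03  43.82 307.23 308.86   1.79]
side [556. -78.] ang deg -1.35 y at x=480,600 [np.float32(-76.2), np.float32(-79.0)] res 0.18
red [599.4  -4.2] dist inside edge 74.8
blue [481.3   3.5] dist inside edge 79.7
```

The views agree. The edge is tilted −1.3°. The stripe centres lie inside it by about 75 mm (red) and 80 mm (blue), and the heights match 46 mm. Before moving I'll check obstacle heights around the route.

```bash
python3 - <<'E'
from h import *
c=dict(np.load("top0.npz")); v,u=np.mgrid[0:480,0:640]; r=c["range_z"]
M=R.from_quat(c["attitude"],scalar_first=True).as_matrix()
d=np.stack([(u-c["cx"])/c["fx"],-(v-c["cy"])/c["fy"],-np.ones(u.shape)],-1)*r[...,None]
W=d@M.T+c["position"]; W=W[r>0]
print("max z in 100mm cells; rows x 200..900, cols y 300..-500")
for x in range(200,900,100):
    print(x,[int(np.percentile(s,98)) if len(s:=W[(W[:,0]>=x)&(W[:,0]<x+100)&(W[:,1]<=y)&(W[:,1]>y-100),2])else -1 for y in range(400,-500,-100)])
k=W[(W[:,0]>560)&(W[:,2]>120)]; print("crate min x / max y",np.percentile(k[:,0],1),np.percentile(k[:,1],99), np.percentile(k[:,2],99))
E
```

```text
max z in 100mm cells; rows x 200..900, cols y 300..-500
200 [39, 69, 417, 768, 793, 28, 17, 16, 347]
300 [21, 14, 5, 7, 791, 5, 22, 14, 239]
400 [136, 5, 45, 51, 49, 16, 41, 15, 239]
500 [21, 5, 45, 51, 50, 309, 309, 305, 239]
600 [16, 12, 45, 50, 49, 311, 312, 311, 311]
700 [7, 5, 14, 24, 21, 310, 100, 104, 117]
800 [10, 14, 22, 25, 6, 310, 97, 95, 114]
crate min x / max y 563.4985754612177 575.7886760364266 370.3071749956756
```

```bash
python3 -m jog '[[0,0,1,0,0,0,0.5],[0,0,1,0,0,0,0.5],[0,0,1,0,0,0,0.5],[0,0,1,0,0,0,0.5],[0.4,1,0,0,0,0,0.5],[0.4,1,0,0,0,0,0.5],[0.4,1,0,0,0,0,0.5],[0.4,1,0,0,0,1,0.5],[0.4,1,0,0,0,1,0.5],[0.4,1,0,0,0,1,0.5],[0.4,1,0,0,0,1,0.5],[0.4,1,0,0,0,1,0.5]]'
python3 -m jog '[[0.4,1,0,0,0,1,0.5],[0.4,1,0,0,0,1,0.5],[0.4,1,0,0,0,1,0.5],[0.4,1,0,0,0,1,0.5],[0.4,1,0,0,0,1,0.5],[0.4,1,0,0,0,0.97,0.5],[0.4,1,0,0,0,0,0.5],[0.4,1,0,0,0,0,0.5],[0.4,1,0,0,0,0,0.5],[0.4,1,0,0,0,0,0.5],[0,0,0,0,0,0,0.5],[0,0,0,0,0,0,0.5]]'
```

```text
clock: 1.1
ee_pos: [318.9, -288.5, 422.3]
tcp_rot: [-0.0, 0.895, 0.447, 0.0]
contact_force: [0.5, -0.2, 0.0]
grip_width: 0.497
clock: 2.1
ee_pos: [438.7, 11.3, 422.3]
tcp_rot: [-0.0, 0.714, 0.7, -0.0]
contact_force: [0.1, -0.7, -0.9]
grip_width: 0.503
```

```bash
python3 -m jog '[[0.35,0.93,-0.5,0,0,0,0.5],[0.35,0.93,-1,0,0,0,0.5],[0.35,0.92,-1,0,0,0,0.5],[0.31,0.92,-1,0,0,0,0.5],[0,0,-1,0,0,0,0.5],[0,0,-1,0,0,0,0.5],[0,0,-1,0,0,0,0.5],[0,0,-1,0,0,0,0.5],[0,0,-1,0,0,0,0.5],[0,0,-0.9,0,0,0,0.5],[0,0,-0.5,0,0,0,0.5],[0,0,0,0,0,0,0.5]]'
python3 - <<'E'
from bench import *
import cv2,numpy as np
print(get_obs()["ee_pos"])
for n in("side","top"):
    c=camera(n); np.savez(f"{n}1.npz",**c)
    f=c["frame"][170:315,225:425] if n=="top" else c["frame"][165:310,250:450]
    cv2.imwrite(f"pics/{n}1.png",cv2.resize(f,None,fx=4,fy=4))
E
```

```text
clock: 3.1
ee_pos: [476.6, 118.5, 122.9]
tcp_rot: [-0.002, 0.716, 0.698, -0.003]
contact_force: [-1.2, 0.7, 0.1]
grip_width: 0.499
[476.6497347  118.4943341  122.94423051]
```

View pics/side1.png

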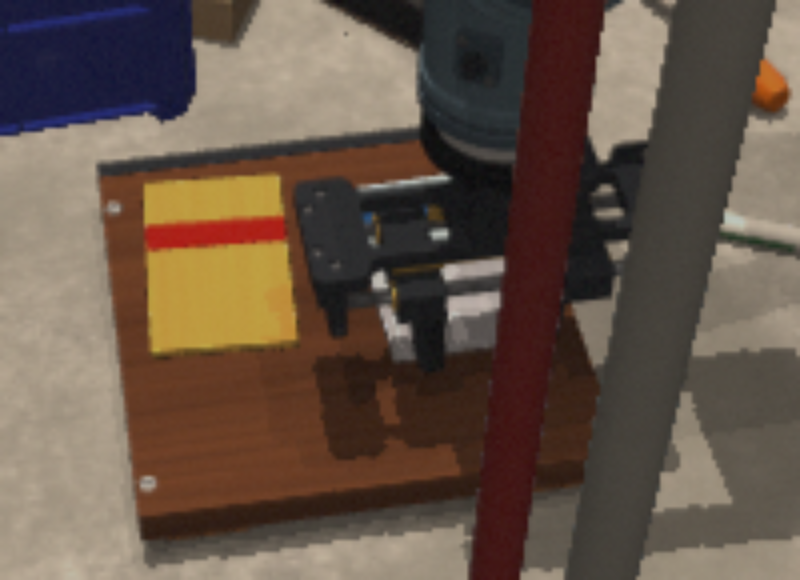

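View pics/top1.png

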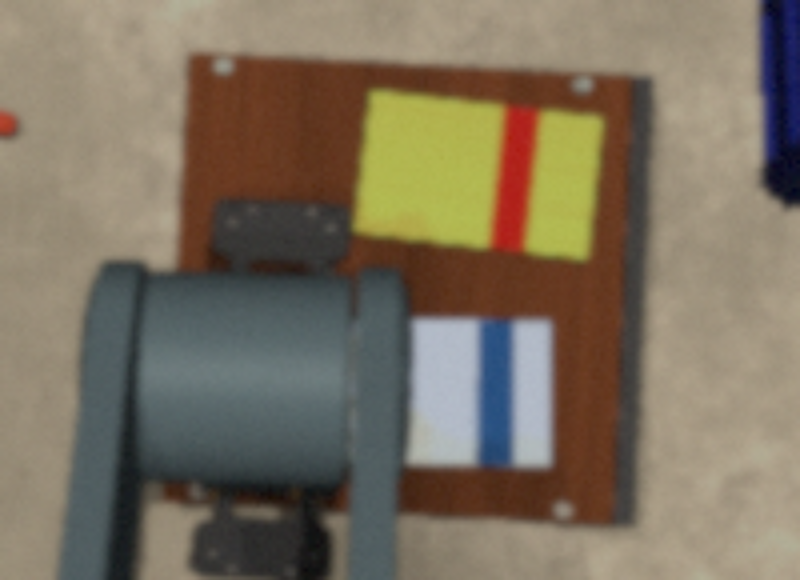

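```bash
python3 - <<'E'
from h import *
c=dict(np.load("side1.npz"))
for U,V in((430,362),(430,340),(340,326),(340,310),(330,240)):
    u,v=int(250+U/4),int(165+V/4); r=c["range_z"][v,u]
    M=R.from_quat(c["attitude"],scalar_first=True).as_matrix()
    print(U,V,(M@(np.array([(u-c["cx"])/c["fx"],-(v-c["cy"])/c["fy"],-1])*r)+c["position"]).round(1))
E
```

```text
430 362 [505.6 127.3  65.7]
430 340 [507.2 130.5  85.5]
340 326 [556.9 150.6 130.8]
340 310 [557.  150.6 142.3]
330 240 [558.1 125.5 163.4]
```

```bash
python3 -m jog '[[0.1,0.15,0,0,0,-0.03,0.5],[0,0,-0.25,0,0,0,0.5],[0,0,-0.2,0,0,0,0.5],[0,0,-0.1,0,0,0,0.5],[0,0,0,0,0,0,0.5],[0,0,0,0,0,0,0.5]]'
```

```text
clock: 3.7
ee_pos: [482.1, 124.7, 109.9]
tcp_rot: [-0.0, 0.717, 0.697, -0.0]
contact_force: [-0.5, -0.0, 0.8]
grip_width: 0.496
```

```bash
python3 -m jog '[[-0.08,0,-0.07,0,0,0,0.5],[0,0,-0.05,0,0,0,0.5],[0,0,0,0,0,0,0.5]]'
python3 -m jog '[[0,-0.2,0,0,0,0,0.5],[0,-0.2,0,0,0,0,0.5],[0,-0.2,0,0,0,0,0.5],[0,-0.1,0,0,0,0,0.5],[0,-0.1,0,0,0,0,0.5],[0,0,0,0,0,0,0.5]]'
```

```text
clock: 3.95
ee_pos: [479.5, 124.6, 106.2]
tcp_rot: [-0.0, 0.717, 0.697, -0.0]
contact_force: [1.0, -0.3, -0.2]
grip_width: 0.501
clock: 4.45
ee_pos: [479.9, 99.9, 106.5]
tcp_rot: [0.0, 0.717, 0.697, -0.0]
contact_force: [0.8, -0.1, 0.2]
grip_width: 0.501
```

```bash
cat > look.py <<'E'
import sys
from bench import *
from h import *
tag=sys.argv[1]; o=get_obs(); print("tcp",o["ee_pos"].round(1),"F",o["contact_force"].round(1))
e0={"top":(543.4,-80.8),"side":(556.,-78.)}; a0=np.radians(-1.34); d=np.array([np.cos(a0),np.sin(a0)]); nrm=np.array([-d[1],d[0]])
for n,roi in(("top",(260,440,170,310)),("side",(265,400,180,310))):
    c=camera(n); np.savez(f"{n}{tag}.npz",**c)
    f=c["frame"][170:315,225:425] if n=="top" else c["frame"][165:310,250:450]
    cv2.imwrite(f"pics/{n}{tag}.png",cv2.resize(f,None,fx=4,fy=4))
    m=masks(c,roi)
    for k in("red","blue"):
        v,u=np.nonzero(m[k])
        if len(u)<60: print(n,k,"hidden",len(u)); continue
        P=ray(c,np.c_[u,v],46)[:,:2]; q=P.mean(0); r=rect(c,m[k],46)[0]
        w=r[4]-90 if r[2]<r[3] else r[4]
        print(n,k,len(u),"centre",q.round(1),"inside edge",((q-e0[n])@nrm).round(1),"rect",r,"rel angle",round(w+1.34,1))
E
python3 look.py 2
```

```text
tcp [479.9  99.9 106.5] F [ 0.8 -0.1  0.2]
top red 234 centre [599.8  -6.4] inside edge 75.7 rect [599.36  -6.27  14.67  78.32  85.12] rel angle -3.5
top blue 239 centre [476.6 -11.5] inside edge 67.8 rect [475.7  -11.32  15.1   76.82  88.04] rel angle -0.6
side red 194 centre [599.4  -4.2] inside edge 74.8 rect [599.44  -4.11  18.44  77.73  84.41] rel angle -4.3
side blue hidden 5
```

View pics/top2.png

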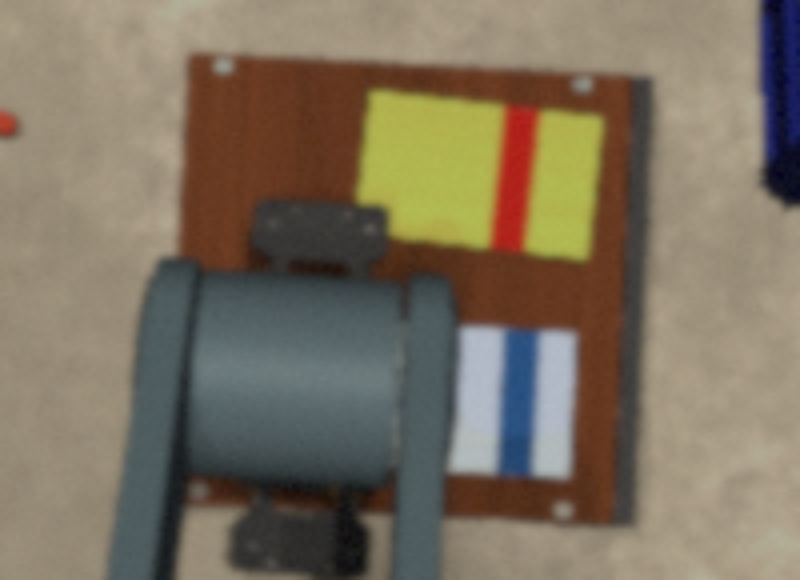

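Aluminium is pushing straight and now square. Its stripe is 67–68 mm from the edge at TCP y 99.9, so I'll push 60 mm more, then look.

```bash
python3 -m jog '[[-0.01,-0.1,0,0,0,0,0.5],[0,-0.2,0,0,0,0,0.5],[-0.01,-0.2,0,0,0,0,0.5],[0,-0.2,0,0,0,0,0.5],[-0.01,-0.2,0,0,0,0,0.5],[0,-0.2,0,0,0,0,0.5],[-0.01,-0.2,0,0,0,0,0.5],[0,-0.2,0,0,0,0,0.5],[-0.01,-0.2,0,0,0,0,0.5],[0,-0.15,0,0,0,0,0.5],[0,-0.1,0,0,0,0,0.5],[0,-0.05,0,0,0,0,0.5]]'
python3 look.py 3
```

```text
clock: 5.55
ee_pos: [478.4, 40.1, 106.5]
tcp_rot: [-0.0, 0.717, 0.697, 0.0]
contact_force: [1.1, 2.0, 0.8]
grip_width: 0.504
tcp [478.4  40.1 106.5] F [1.1 2.  0.8]
top red 197 centre [605.3  -7.2] inside edge 75.0 rect [600.48  -6.26  14.63  76.12  84.88] rel angle -3.8
top blue 264 centre [476.7 -70.2] inside edge 9.1 rect [474.99 -69.55  17.34  77.39  88.2 ] rel angle -0.5
side red 195 centre [599.   -4.5] inside edge 74.5 rect [599.29  -4.25  18.58  77.68  85.18] rel angle -3.5
side blue hidden 5
```

View pics/top3.png

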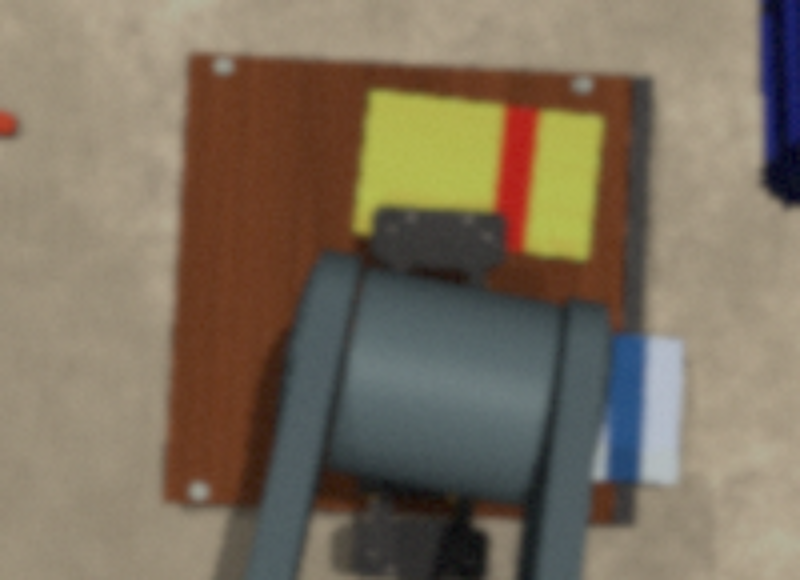

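```bash
python3 -m jog '[[0,-0.1,0,0,0,0,0.5],[0,-0.1,0,0,0,0,0.5],[0,-0.05,0,0,0,0,0.5],[0,-0.03,0,0,0,0,0.5],[0,0,0,0,0,0,0.5],[0,0,0,0,0,0,0.5]]'
python3 look.py 4
```

```text
clock: 6.15
ee_pos: [478.4, 32.0, 106.4]
tcp_rot: [0.0, 0.717, 0.697, -0.0]
contact_force: [0.3, 0.5, 0.1]
grip_width: 0.499
tcp [478.4  32.  106.4] F [0.3 0.5 0.1]
top red 168 centre [610.9  -7.2] inside edge 75.1 rect [610.48  -7.13  14.61  56.05  84.75] rel angle -3.9
top blue 249 centre [473.4 -78.5] inside edge 0.6 rect [475.   -77.71  17.66  77.13  88.17] rel angle -0.5
side red 194 centre [599.6  -4.4] inside edge 74.6 rect [599.25  -4.42  18.9   77.68  85.34] rel angle -3.3
side blue hidden 7
```

```bash
python3 -m jog '[[0,0.2,0,0,0,0,0.5],[0,0.3,0,0,0,0,0.5],[0,0.3,0.3,0,0,0,0.5],[0,0.5,0.6,0,0,0,0.5],[0.8,0.5,0,0,0,0,0.5],[0.8,0.5,0,0,0,0,0.5],[0.8,0,0,0,0,0,0.5],[0.8,0,0,0,0,0,0.5],[0.6,0,0,0,0,0,0.5],[0.33,0,0,0,0,0,0.5],[0,0,0,0,0,0,0.5],[0,0,0,0,0,0,0.5]]'
python3 look.py 5
```

```text
clock: 7.25
ee_pos: [602.0, 102.1, 133.6]
tcp_rot: [-0.0, 0.716, 0.698, -0.0]
contact_force: [-0.7, 0.3, -0.6]
grip_width: 0.499
tcp [602.  102.1 133.6] F [-0.7  0.3 -0.6]
top red 230 centre [600.6  -6.4] inside edge 75.7 rect [600.33  -6.36  14.67  76.38  85.12] rel angle -3.5
top blue 245 centre [474.3 -78.8] inside edge 0.3 rect [474.98 -79.18  15.5   77.11  88.51] rel angle -0.1
side red hidden 2
side blue 157 centre [474.6 -76.6] inside edge -0.5 rect [474.51 -76.43  17.08  77.27  88.51] rel angle -0.1
```

View pics/top5.png

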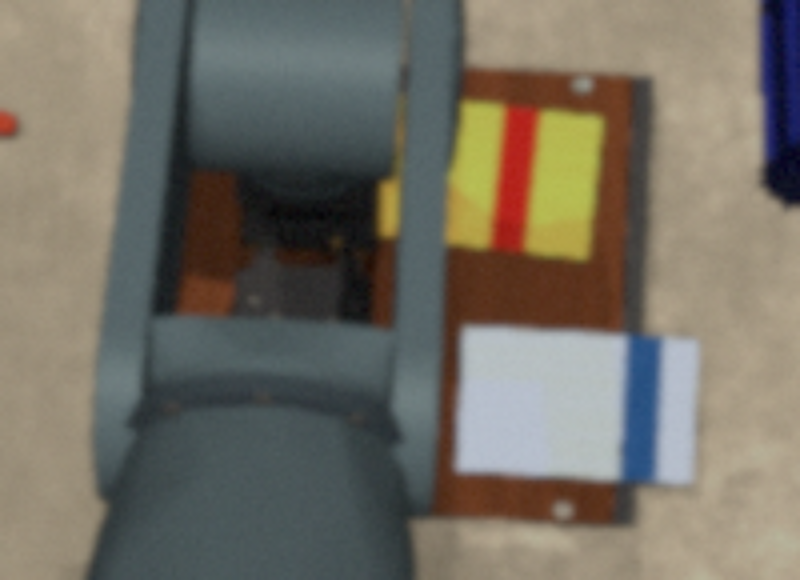

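View pics/side5.png

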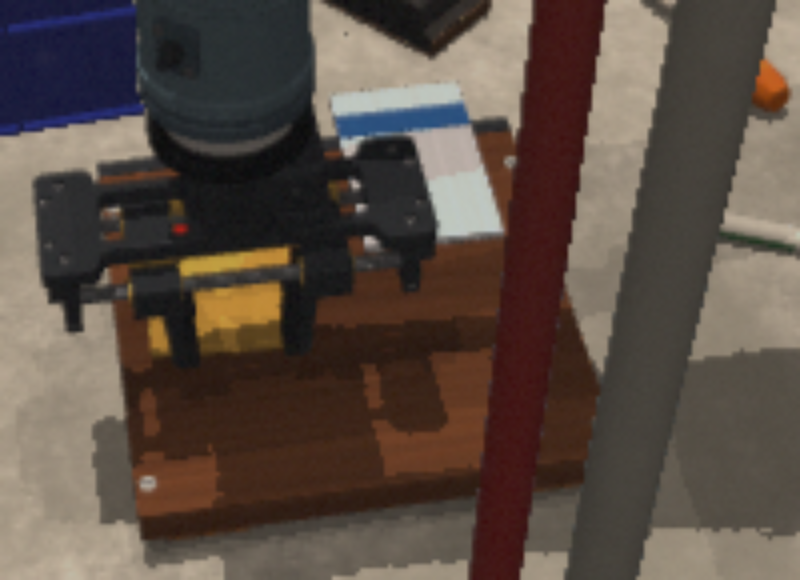

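Aluminium reads +0.3 mm (top) and −0.5 mm (side), and is square to 0.1°. Now brass.

```bash
python3 -m jog '[[0,0,-0.4,0,0,-0.03,0.5],[0,0,-0.3,0,0,0,0.5],[0,0,-0.15,0,0,0,0.5],[0,0,-0.06,0,0,0,0.5],[0,0,0,0,0,0,0.5],[0,0,0,0,0,0,0.5]]'
python3 -m jog '[[0,-0.2,0,0,0,0,0.5],[0,-0.2,0,0,0,0,0.5],[0,-0.2,0,0,0,0,0.5],[0,-0.15,0,0,0,0,0.5],[0,-0.15,0,0,0,0,0.5],[0,-0.2,0,0,0,0,0.5],[-0.01,-0.2,0,0,0,0,0.5],[0,-0.2,0,0,0,0,0.5],[-0.01,-0.15,0,0,0,0,0.5],[0,-0.1,0,0,0,0,0.5],[0,0,0,0,0,0,0.5]]'
python3 look.py 6
```

```text
clock: 7.85
ee_pos: [602.1, 101.1, 105.8]
tcp_rot: [-0.0, 0.718, 0.696, -0.0]
contact_force: [0.6, 0.3, 0.3]
grip_width: 0.499
clock: 8.77
ee_pos: [601.7, 47.9, 106.2]
tcp_rot: [0.0, 0.718, 0.696, -0.0]
contact_force: [0.0, -0.2, 0.4]
grip_width: 0.5
tcp [601.7  47.9 106.2] F [ 0.  -0.2  0.4]
top red 168 centre [600.7 -50.3] inside edge 31.8 rect [603.81 -49.76  12.26  75.78  88.44] rel angle -0.2
top blue 231 centre [473.8 -78.8] inside edge 0.4 rect [474.86 -79.    14.45  77.01  87.87] rel angle -0.8Traceback (most recent call last):
  File "look.py", line 10, in <module>
    m=masks(c,roi)
  File "h.py", line 19, in masks
    return dict(brass=big(r&(H>18)&(H<36)&(S>120)&(V>110)), red=big(r&((H<8)|(H>172))&(S>150)&(V>150)),
                                                                ~~~^^^^^^^^^^^^^^^^^^^^^^^^^^^^^^^^^^^
  File "h.py", line 15, in big
    return l==1+np.argmax(s[1:,4])
                ~~~~~~~~~^^^^^^^^^
    return _wrapfunc(a, 'argmax', axis=axis, out=out, **kwds)
    return bound(*args, **kwds)
ValueError: attempt to get argmax of an empty sequence
```

View pics/top6.png

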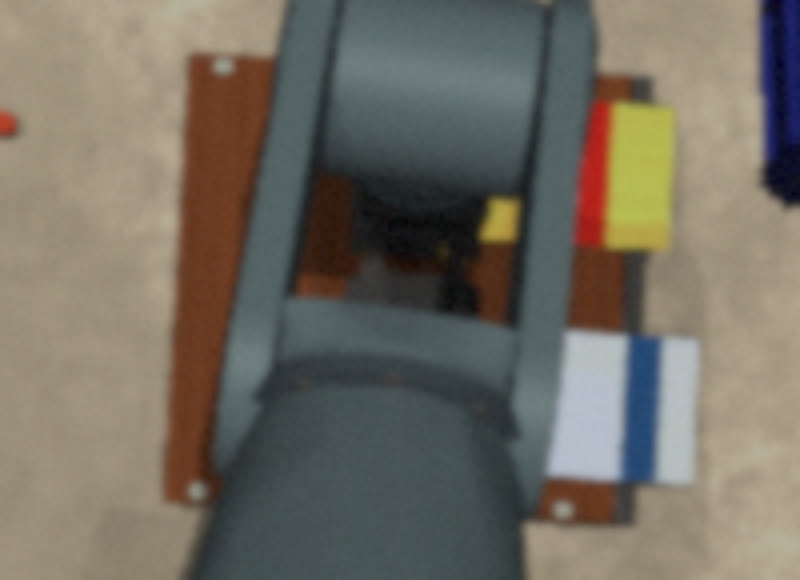

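```bash
sed -i 's/    return l==1+np.argmax/    if n<2: return l>9\n    return l==1+np.argmax/' h.py
python3 -m jog '[[0,-0.1,0,0,0,0,0.5],[0,-0.2,0,0,0,0,0.5],[-0.01,-0.2,0,0,0,0,0.5],[0,-0.2,0,0,0,0,0.5],[-0.01,-0.13,0,0,0,0,0.5],[0,-0.07,0,0,0,0,0.5],[0,0,0,0,0,0,0.5]]'
python3 -m jog '[[0,0.3,0,0,0,0,0.5],[0,1,0,0,0,0,0.5],[0,1,0,0,0,0,0.5],[0,0.5,0,0,0,0,0.5],[0,0,0,0,0,0,0.5],[0,0,0,0,0,0,0.5]]'
python3 look.py 7
```

```text
clock: 9.45
ee_pos: [601.1, 20.9, 106.2]
tcp_rot: [0.0, 0.718, 0.696, -0.0]
contact_force: [-0.5, -0.1, -0.7]
grip_width: 0.501
clock: 9.95
ee_pos: [600.8, 107.0, 106.1]
tcp_rot: [0.0, 0.717, 0.697, -0.0]
contact_force: [-0.3, -1.0, -0.2]
grip_width: 0.499
tcp [600.8 107.  106.1] F [-0.3 -1.  -0.2]
top red 234 centre [602.5 -75.5] inside edge 6.6 rect [602.91 -75.66  14.48  78.    88.65] rel angle -0.0
top blue 245 centre [474.6 -78.9] inside edge 0.3 rect [474.98 -79.18  15.5   77.11  88.51] rel angle -0.1
side red hidden 28
side blue 157 centre [474.7 -76.6] inside edge -0.5 rect [474.81 -76.44  17.08  77.86  88.51] rel angle -0.1
```

View pics/top7.png

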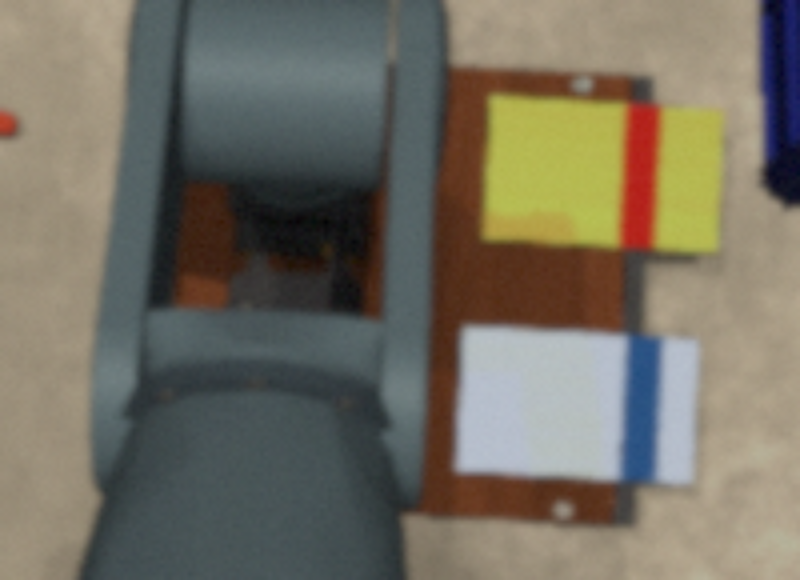

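The red stripe still needs about 6 mm and is square, so I'll go back in to TCP y ≈ 14.7.

```bash
python3 -m jog '[[0,-0.5,0,0,0,0,0.5],[0,-0.8,0,0,0,0,0.5],[0,-0.8,0,0,0,0,0.5],[0,-0.4,0,0,0,0,0.5],[0,-0.15,0,0,0,0,0.5],[0,-0.1,0,0,0,0,0.5],[0,-0.1,0,0,0,0,0.5],[0,-0.1,0,0,0,0,0.5],[0,-0.08,0,0,0,0,0.5],[0,-0.05,0,0,0,0,0.5],[0,0,0,0,0,0,0.5],[0,0,0,0,0,0,0.5]]'
python3 -m jog '[[0,0.2,0,0,0,0,0.5],[0,0.5,0,0,0,0,0.5],[0,0.8,0.3,0,0,0,0.5],[0,1,1,0,0,0,0.5],[0,1,1,0,0,0,0.5],[0,1,1,0,0,0,0.5],[0,1,1,0,0,0,0.5],[-1,1,1,0,0,0,0.5],[-1,0.5,1,0,0,0,0.5],[-1,0,0,0,0,0,0.5],[0,0,0,0,0,0,0.5],[0,0,0,0,0,0,0.5]]'
python3 look.py 8
```

```text
clock: 11.05
ee_pos: [601.1, 13.6, 106.2]
tcp_rot: [0.0, 0.718, 0.696, -0.0]
contact_force: [0.2, 0.3, -0.6]
grip_width: 0.499
clock: 12.05
ee_pos: [518.1, 215.0, 285.3]
tcp_rot: [0.0, 0.717, 0.697, 0.0]
contact_force: [0.4, -0.6, -0.3]
grip_width: 0.499
tcp [518.1 215.  285.3] F [ 0.4 -0.6 -0.3]
top red 241 centre [602.3 -82.4] inside edge -0.3 rect [603.18 -82.53  15.08  78.31  87.87] rel angle -0.8
top blue 242 centre [474.3 -78.9] inside edge 0.3 rect [474.97 -78.99  15.06  77.12  88.32] rel angle -0.3
side red 138 centre [610.  -80.6] inside edge -1.4 rect [609.46 -80.73  17.31  64.22  87.58] rel angle -1.1
side blue hidden 8
```

View pics/top8.png

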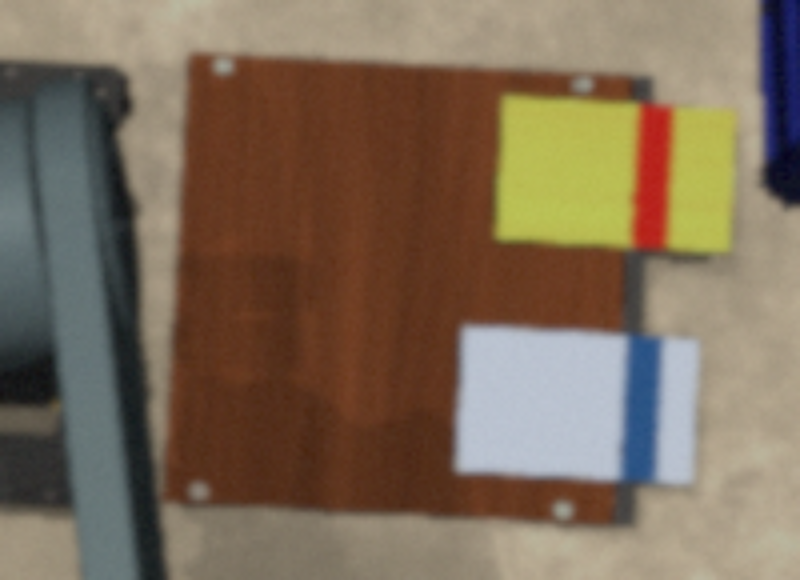

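View pics/side8.png

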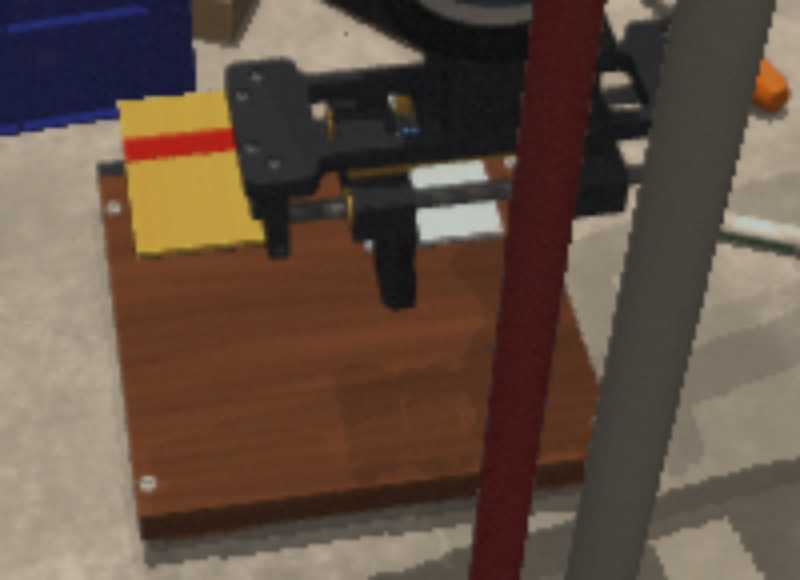

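Both stripes straddle the steel edge: red at column ~652 and blue at ~641 in the zoomed top view. The blanks are square and the tool is clear. A last bystander check, then I'll hand in.

```bash
python3 - <<'E'
import numpy as np
from bench import close_job
a,b=[np.load(f"top{i}.npz")["frame"].astype(int) for i in(0,8)]
for n,(x0,x1,y0,y1) in dict(wood=(440,505,215,262),sanding=(425,492,258,316)).items():
    print(n,"mean/max change",np.abs(a-b)[y0:y1,x0:x1].mean().round(2),np.abs(a-b)[y0:y1,x0:x1].max())
x=np.abs(a-b)[168:205,134:175]; print("brush (left part)",x.mean().round(2),x.max())
print(close_job())
E
```

```text
wood mean/max change 8.52 17
sanding mean/max change 7.38 18
brush (left part) 9.93 126
the job is handed in; nothing more can be done
None
```

```bash
python3 - <<'E'
import numpy as np,cv2
a,b=[np.load(f"top{i}.npz")["frame"][140:250,110:260] for i in(0,8)]
cv2.imwrite("pics/brush.png",cv2.resize(np.hstack([a,b]),None,fx=2.6,fy=2.6))
E
```

```text
(no output)
```

View pics/brush.png

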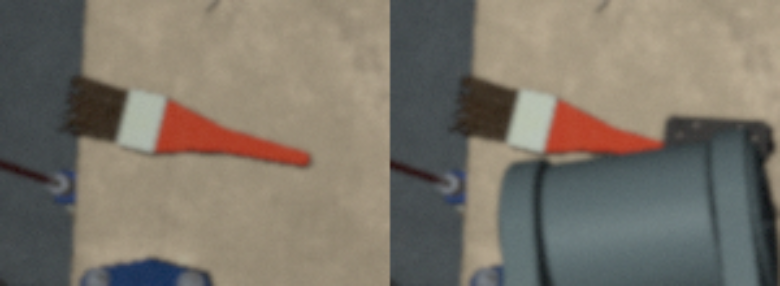

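Both blanks are pushed out so the steel edge runs beneath their stripes, and the job is handed in at about 12 s. I slid each one from behind with two half-open fingertips; neither was lifted or tipped.

| Blank | Stripe centre from the edge, top camera | Same, side camera | Out of square |
|---|---|---|---|
| Aluminium (blue) | 0.3 mm inside | 0.5 mm outside | about 0.3° |
| Brass (red) | 0.3 mm outside | 1.4 mm outside | about 1° |

- **Limited side views:** the gripper partly hid the brass stripe in the last side view. It hid the blue stripe completely there, so the aluminium side reading is from the look before the last push, which did not touch that blank.
- **Forces:** the readings printed after each move stayed at noise level, about 2 N at most.
- **Bystanders:** the wood block and sanding block look unchanged in the last top picture. The brush check showed a large pixel change, but the picture explains it: the raised gripper covers the end of the handle, and the visible part of the brush is where it was.

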